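Set two soba tasting trays from the stock

ROBOT

A 6-joint arm with a two-finger parallel gripper is mounted at the origin on the work surface. World frame = base frame: x ahead of the robot, y to its left, z up, the work surface at z = 0. Lengths are in m, angles in rad, forces in N, time in s.
With the tool pointing down it reaches from about 0.25 to 0.725 m from the base axis. Payload 4 kg.
Tool frame: the origin (TCP) lies midway between the tips of the shut fingers; the grasp point (between the pads) lies 19 mm behind it (bot.grip_point_offset is the distance from the TCP to the grasp point, in m); z points along the fingers, y is the line along which they close (so a half turn about z gives the same grasp; the last joint's range is limited). The gripper opens to 85 mm and grips with 20 to 120 N. Pads are 22 mm wide; open, the fingers measure 114 mm over their backs; the gripper's body (76 mm by 85 mm) begins 54 mm behind the grasp point. The pads swing forward as they close: fully open they stand 13 mm farther back than shut.
Start: joints at [1.231, 0.241, 0.005, 1.335, 0, 1.571], TCP at [0.167, 0.471, 0.231] pointing down, gripper open.
Joint ranges: [-2.72, 2.72], [-1.05, 1.87], [-1.09, 1.28], [-1.99, 2.15], [-1.42, 1.44], [-3.14, 3.14]. Speed limits (rad/s): [2.79, 2.79, 3.14, 3.14, 3.14, 3.14].

INTERFACE

Orientations are given as a unit quaternion [x, y, z, w].
In Python, from workcell import bot gives the robot as it stands.
- The arm moves only by the tool step_arm, never from a script. Its argument "targets" is text: rows parted by semicolons, each of 7 numbers parted by spaces: the opening, from -1 (shut) to 1 (fully open), so that 0 is half open, then the shift along the world's x, y, z normalised to -1 to 1, where 1 is 0.5 m, then the turn, a rotation vector about the world's x, y, z normalised to -1 to 1, where 1 is pi/4 rad. In form: gripper x y z wx wy wz; .... A call has 1 to 10 rows; each row is the pose to reach, as a shift and turn from the pose commanded when the call began; what a row does not reach only later rows make up. A row lasts 1/12 s, in which the tool goes at most 41.7 mm and 7.16 degrees, less where a joint would pass 70% of its speed; a pose out of reach is approached as far as the arm can. A call with a number of a shift or a turn outside -1 to 1 is refused whole. A call with a gripper value outside its range is refused whole. The fingers move at their own pace and stop on an object; the grip force is fixed at half the most. Time passes only in rows, so rows that repeat a pose let the fingers close. It gives the time, the measured TCP pose, the force, the opening and the grip force at its end, in the units of the state.
- bot.get_obs(): the state, without advancing time (a new reading comes with each control period).
- bot.camera(name): name is "side" or "top" or "wrist"; returns the picture (480x640x3 uint8, red, green, blue); there is no depth.
- bot.camera_info(name): a dict with "vertical_fov" (degrees; the focal length in pixels is half the picture's height over the tangent of half this angle, whatever the lens; pixels are square), "cx", "cy" (the principal point, pixels), "pose" (4x4, takes a point from camera to world coordinates). Camera axes: x right, y up, looking along -z (the intrinsics and any distortion apply to the point x, -y, -z); pixel columns grow to the right and rows downward; lengths in m; the calibration is good to about 2 mm. The wrist camera is an equidistant fisheye: a pixel r from the principal point sees the ray r / f radians off the axis. A picture is of the moment at which its call begins: read the wrist's pose just before it. camera_info takes no time and is no camera call; for the wrist camera it gives the pose at the moment of the call.
- bot.job_done(): hands the job in; it is judged then, once.
The state is a dict: "clock": time; "joint_pos": joint angles; "joint_vel": joint speeds; "tau": joint torques, N m; "eef_pos": TCP position; "tool_rot": TCP orientation; "ft_force": force on the tool from outside, world axes, zero at the start; "ft_torque": the same for the moment, N m; "grip_width": finger opening in m; "grasp_force": force on a finger pad.
Only numpy, scipy, OpenCV 4.12 (cv2) and the standard library are available. Lean on these libraries where they do the work, as an engineer would, in place of code of your own. Each camera call takes 0.05 s, during which the arm holds its last target. There are 200 camera calls.

TASK

Make up the two serving trays from the tableware standing between them. The long tray gets the sauce cup upright in its round well with the small dish set on top of the cup as a lid, and the chopstick rest flat and lengthwise in its oblong well; the square tray gets the lidded pot in its larger well and the spice tube in its smaller well, both upright. Seat everything fully down in its well, do not drop the crockery, and leave the knife, the cutting guide and the flour tin where they are.

Things in the scene. Friction and masses are not known exactly. Their poses are not given: they have to be found in the camera images.
- long_tray: Long wooden serving tray for cold noodles, fixed to the table: a board 130 mm (x) by 250 mm (y), 16 mm thick, origin at the centre of the underside, z up. Two wells 5 mm deep with pale floors are sunk in its top (well floor 11 mm above the origin): a round one 79 mm across centred at x 0, y -70 mm (for the cup) and an oblong one 47 mm (x) by 85 mm (y) centred at x 0, y +55 mm (for the chopstick rest, lengthwise).
- square_tray: Square wooden serving tray for hot noodles, fixed to the table: a board 180 by 180 mm, 16 mm thick, origin at the centre of the underside, z up. Two round wells 5 mm deep with pale floors are sunk in its top (well floor 11 mm above the origin): the larger one 81 mm across centred at x 0, y -40 mm (for the lidded pot), the smaller one 55 mm across centred at x 0, y +50 mm (for the spice tube).
- cup: White ceramic sauce cup, loose, standing upright and open at the top: straight-sided, 58 mm outside diameter, 64 mm high, wall 4 mm, about 150 g; origin at the centre of the underside, z up. 
- dish: Small white ceramic condiment dish, loose, flat-bottomed and open at the top: 62 mm outside diameter, 20 mm high, wall 4 mm, flat underside 58 mm across, about 80 g; much lower than the cup; origin at the centre of the underside, z up. Set centrally on the cup's rim it covers the cup like a lid, its underside then 64 mm above the cup's underside.
- spice_tube: Slim dark wooden spice tube, loose, standing upright: cylinder 34 mm diameter, 75 mm high, about 60 g; origin at the centre of the underside, z up. 
- lidded_pot: White ceramic pot with a lid and a knob, loose, standing upright, all one solid piece: body 60 mm diameter from 4 to 36 mm height (straight sides), a dark line under the lid, knob 18 mm across on top, 60 mm high in all, about 160 g; origin at the centre of the underside, z up. 
- rest: Dark wooden chopstick rest, loose, lying flat: 60 mm long (x) by 24 mm wide (y), 16 mm high in the middle and 22 mm at its two raised ends, about 40 g; origin at the centre of the underside, z up. 
- knife: Bystander: big steel noodle knife lying flat beyond the stock, blade 95 mm (x) by 230 mm (y), 6 mm thick, with a pale wooden handle 18 mm thick reaching to 220 mm from the origin towards -y; origin under the blade, 35 mm from its centre towards -x. Leave it alone.
- guide_board: Bystander: pale wooden cutting guide lying flat, 160 mm (x) by 230 mm (y), with a dark ledge 30 mm high along its -x edge; origin under the board, 20 mm in from its -x edge, halfway along it. Leave it alone.
- flour_tin: Bystander: upright round steel flour tin, 75 mm diameter, 100 mm high; origin at the centre of its underside. Leave it alone.
Mind the look-alikes: they are no part of the job. What is shaped like the spice_tube but white is not meant.

How it is judged:
By the outcome, as a careful person would: the job done as asked, in the order asked, and still so for the second after the job is handed in, with the robot touching nothing.
It also fails if it takes over 141 s, if anything falls off the work surface, if the arm or the gripper's body presses on something with over 40 N, if the wrist force passes 120 N, or if a joint passes its speed limit or range.

## Working session

There is one attempt and no reset: what is moved stays moved. The work goes in short steps, Python scripts to look and compute and a tool call to move; the robot and the scene stay as the last step left them, time stands still between calls to the robot, and variables do not carry over. Pictures are saved under pics/ and viewed, at most 18 in all, crops included, and the job is handed in when it is done.

Besides the shell and the picture viewer there is one more tool, called after "Request:" by a JSON object that holds its "op" and its "data", one argument or row to a line. step_arm: Moves the arm, as the interface text tells. Scaled input: -1 to 1 covers 0.5 m each way for a shift and pi/4 rad each way for a turn. Its arguments: {"type":"object","properties":{"targets":{"type":"string"}},"required":["targets"]}

```bash
mkdir -p pics; ls; python3 - <<'E'
from workcell import bot
import cv2
for n in("top","side"):
    im=bot.camera(n); cv2.imwrite(f"pics/{n}0.png",im[:,:,::-1]); i=bot.camera_info(n); print(n,i)
print(bot.get_obs())
E
```

```text
pics
top {'vertical_fov': 51.48493427944864, 'cx': 316.4728102767196, 'cy': 235.7702471674456, 'pose': array([[ 0.02201366,  0.9879306 , -0.15332493,  0.43845564],
       [-0.99974705,  0.02104603, -0.00793138,  0.00865137],
       [-0.00460877,  0.15346074,  0.988144  ,  0.99479646],
       [ 0.        ,  0.        ,  0.        ,  1.        ]])}
side {'vertical_fov': 50.54425892988903, 'cx': 315.40141134285966, 'cy': 240.8495464469426, 'pose': array([[ 0.99153753,  0.09457456, -0.08893241,  0.4885311 ],
       [-0.12932175,  0.65958266, -0.74042326, -0.82375018],
       [-0.01136692,  0.74565835,  0.66623151,  0.75504331],
       [ 0.        ,  0.        ,  0.        ,  1.        ]])}
{'clock': 0.1, 'joint_pos': array([1.23098403e+00, 2.41375965e-01, 3.84928143e-03, 1.33519023e+00,
       4.36342910e-05, 1.57083476e+00]), 'joint_vel': array([-3.53817813e-04, -1.71151551e-04,  2.38019846e-03, -6.36352689e-05,
       -9.68963242e-04, -2.07054921e-03]), 'tau': array([-4.29109514e-04, -3.73136795e+01,  2.53010327e+01,  1.08983627e-02,
       -4.56485895e-05,  3.41020140e-06]), 'eef_pos': array([0.16645362, 0.47087854, 0.23047914]), 'tool_rot': array([ 1.69108729e-01,  9.85596933e-01, -9.42782107e-04, -1.83861048e-04]), 'ft_force': array([ 0.10616014, -0.59984669, -0.5420766 ]), 'ft_torque': array([-0.04661053, -0.05566039,  0.01951332]), 'grasp_force': 0.0, 'grip_width': 0.0855663827592521}
```

View pics/top0.png

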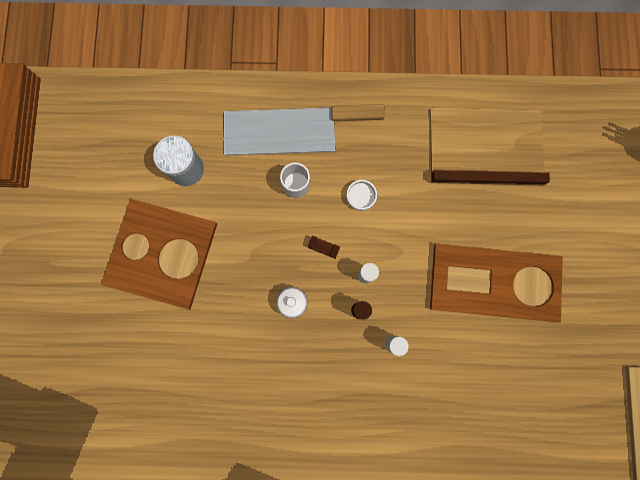

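View pics/side0.png

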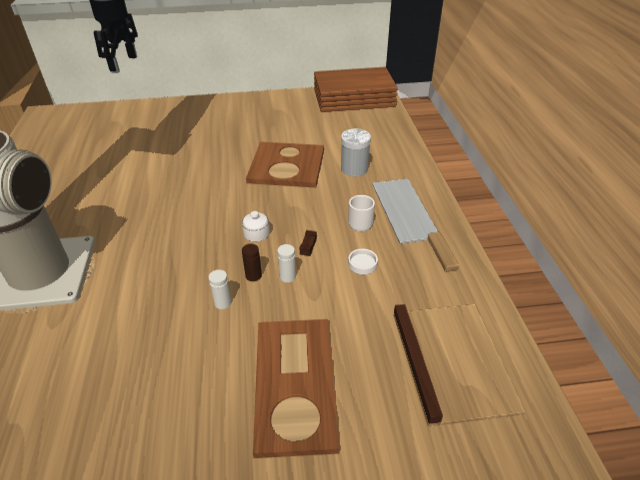

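The top view shows the cup at (295,178), dish (361,194), rest (321,246), dark tube top (362,310) and pot knob (291,302). The wells are at (533,286), (469,280), (179,259) and (136,246). The white tubes at (370,272) and (399,346) are decoys.

```bash
cat > h.py <<'E'
import numpy as np,cv2
from workcell import bot
def ray(n,u,v,info=None):
    i=info or bot.camera_info(n); P=i["pose"]; f=240/np.tan(np.radians(i["vertical_fov"]/2))
    x,y=u-i["cx"],v-i["cy"]
    if n=="wrist":
        r=np.hypot(x,y); t=r/f; s=np.sin(t)/max(r,1e-9); d=np.array([x*s,-y*s,-np.cos(t)])
    else: d=np.array([x/f,-y/f,-1])
    return P[:3,3],P[:3,:3]@d
def pt(n,u,v,z,info=None):
    o,d=ray(n,u,v,info); return o+d*(z-o[2])/d[2]
def blobs(mask,roi,amin=40):
    x0,y0,x1,y1=roi; m=np.ascontiguousarray(mask[y0:y1,x0:x1]).astype(np.uint8)
    cs,_=cv2.findContours(m,cv2.RETR_EXTERNAL,cv2.CHAIN_APPROX_NONE)
    return [c+np.array([[[x0,y0]]]) for c in sorted(cs,key=cv2.contourArea,reverse=True) if cv2.contourArea(c)>amin]
E
python3 - <<'E'
from h import *
im=cv2.imread("pics/top0.png"); hsv=cv2.cvtColor(im,cv2.COLOR_BGR2HSV); H,S,V=[hsv[...,k].astype(int) for k in range(3)]
def show(nm,mask,roi,z,k=1):
    for c in blobs(mask,roi)[:k]:
        (u,v),(a,b),th=cv2.minAreaRect(c)
        M=cv2.moments(c);u,v=M['m10']/M['m00'],M['m01']/M['m00']
        box=cv2.boxPoints(cv2.minAreaRect(c)); W=[pt("top",*p,z)[:2] for p in box]
        e=W[1]-W[0],W[2]-W[1]
        print(nm,np.round([u,v],1),"xy",pt("top",u,v,z)[:2].round(4),"size",[round(float(np.linalg.norm(q))*1e3,1) for q in e],"ang",[round(float(np.degrees(np.arctan2(q[1],q[0]))),1) for q in e])
print({p:hsv[p[1],p[0]].tolist() for p in [(533,286),(545,310),(469,280),(179,259),(295,165),(361,194),(321,246),(362,310),(300,300),(400,250)]})
pale=(V>150)
dark=(V<75)
white=(S<60)&(V>140)
tray=(H<13)&(S>120)
show("long",tray,(420,235,570,330),.016)
show("sq",tray,(95,190,225,315),.016)
show("round",~tray,(508,262,556,312),.0135)
show("obl",~tray,(440,260,500,300),.0135)
show("big",~tray,(155,235,203,283),.0135)
show("small",~tray,(120,230,152,264),.0135)
show("cup",white,(270,155,320,202),.064)
show("dish",white,(335,170,390,220),.02)
show("rest",dark,(298,230,345,262),.016)
show("tube",dark,(345,295,378,324),.075,2)
show("pot",white,(270,280,315,325),.03)
E
```

```text
{(533, 286): [19, 131, 183], (545, 310): [13, 199, 127], (469, 280): [19, 132, 178], (179, 259): [18, 131, 185], (295, 165): [11, 18, 116], (361, 194): [15, 11, 228], (321, 246): [10, 183, 67], (362, 310): [10, 185, 66], (300, 300): [13, 8, 232], (400, 250): [18, 150, 173]}
round [531.5 286.5] xy [ 0.4991 -0.407 ] size [95.9, 92.6] ang [-2.1, -88.8]
obl [469.5 279.5] xy [ 0.5101 -0.2862] size [116.5, 76.6] ang [-88.8, 178.0]
big [178.5 258.5] xy [0.5392 0.2892] size [94.0, 93.7] ang [-88.8, -176.7]
small [135.6 246.5] xy [0.5614 0.3763] size [62.2, 66.4] ang [-88.8, -175.8]
cup [294.8 176.9] xy [0.6968 0.0604] size [56.2, 57.7] ang [-88.8, -178.6]
dish [361.5 194.4] xy [ 0.6756 -0.0721] size [58.4, 59.7] ang [-88.8, -179.8]
rest [322.8 247.6] xy [0.5668 0.0034] size [24.9, 60.5] ang [-20.2, -110.8]
tube [361. 310.] xy [ 0.4457 -0.0683] size [30.7, 36.6] ang [0.7, -88.7]
pot [292.  302.3] xy [0.4577 0.0606] size [54.6, 56.2] ang [-24.9, -115.1]
```

```bash
python3 - <<'E'
from h import *
im=cv2.imread("pics/top0.png"); hsv=cv2.cvtColor(im,cv2.COLOR_BGR2HSV); H,S,V=[hsv[...,k].astype(int) for k in range(3)]
def show(nm,mask,roi,z,k=1):
    for c in blobs(mask,roi)[:k]:
        M=cv2.moments(c);u,v=M['m10']/M['m00'],M['m01']/M['m00']
        box=cv2.boxPoints(cv2.minAreaRect(c)); W=[pt("top",*p,z)[:2] for p in box]
        e=W[1]-W[0],W[2]-W[1]
        print(nm,np.round([u,v],1),"xy",pt("top",u,v,z)[:2].round(4),"size",[round(float(np.linalg.norm(q))*1e3,1) for q in e],"ang",[round(float(np.degrees(np.arctan2(q[1],q[0]))),1) for q in e])
tray=(V<155)|(H<16); pale=~tray
red=(H<16)&(S>160)&(V>80)
show("long",red,(420,235,570,330),.016)
show("sq",red,(95,190,225,315),.016)
show("round",pale,(508,262,556,312),.0135)
show("obl",pale,(440,260,500,300),.0135)
show("big",pale,(155,235,203,283),.0135)
show("small",pale,(120,230,152,264),.0135)
# side view: cup, dish, pot, white objects
im=cv2.imread("pics/side0.png"); hsv=cv2.cvtColor(im,cv2.COLOR_BGR2HSV);S,V=hsv[...,1],hsv[...,2]
for nm,roi in dict(cup=(340,190,380,235),dish=(342,240,385,280),pot=(235,205,275,245)).items():
    for c in blobs((S<70)&(V>90),roi)[:1]: print(nm,cv2.boundingRect(c))
o=bot.get_obs();print(bot.camera_info("wrist")["pose"].round(3),bot.camera_info("wrist")["vertical_fov"])
E
```

```text
long [497.3 282.5] xy [ 0.5053 -0.3396] size [132.0, 258.8] ang [-6.5, -94.6]
sq [158.7 253.5] xy [0.5481 0.3284] size [186.0, 189.5] ang [-12.6, -106.2]
round [531.8 285.8] xy [ 0.5006 -0.4077] size [72.8, 74.4] ang [-88.8, 177.2]
obl [467.9 279.3] xy [ 0.5105 -0.283 ] size [46.4, 83.4] ang [-5.8, -93.6]
big [178.2 258.3] xy [0.5397 0.2898] size [75.9, 77.8] ang [-88.8, -176.6]
small [135.4 246.1] xy [0.5622 0.3768] size [50.1, 50.3] ang [-88.8, -175.8]
cup (348, 195, 27, 37)
dish (348, 248, 30, 27)
pot (242, 211, 28, 31)
[[ 0.333 -0.891 -0.309  0.088]
 [ 0.943  0.314  0.111  0.5  ]
 [-0.002 -0.328  0.945  0.373]
 [ 0.     0.     0.     1.   ]] 65.70646984690485
```

The well spacings come out at 125.1 and 89.9 mm, against 125 and 90 mm given, so the measurements hold. I'm moving to the cup.

Request:
{"op": "step_arm", "data": {
  "targets": "1 0.64 -0.5 0 0 0 0.433;1 0.64 -0.5 0 0 0 0.433;1 0.64 -0.5 0 0 0 0.433;1 0.64 -0.5 0 0 0 0.433;1 0.64 -0.5 0 0 0 0.433;1 0.64 -0.5 0 0 0 0.433;1 0.64 -0.5 0 0 0 0.433;1 0.64 -0.5 0 0 0 0.433;1 0.64 -0.5 0 0 0 0.433;1 0.64 -0.5 0 0 0 0.433"
}}

```text
clock: 0.93
eef_pos: [0.4849, 0.2218, 0.2309]
tool_rot: [-0.0, 1.0, -0.0, -0.0]
ft_force: [0.9, 1.5, -0.3]
grip_width: 0.0856
grasp_force: 0.0
```

Request:
{"op": "step_arm", "data": {
  "targets": "1 0.42 -0.324 -0.1 0 0 0;1 0.42 -0.324 -0.1 0 0 0;1 0.42 -0.324 -0.1 0 0 0;1 0.42 -0.324 -0.1 0 0 0;1 0.42 -0.324 -0.1 0 0 0;1 0.42 -0.324 -0.1 0 0 0;1 0.42 -0.324 -0.1 0 0 0;1 0.42 -0.324 -0.1 0 0 0;1 0.42 -0.324 -0.1 0 0 0"
}}

```text
clock: 1.68
eef_pos: [0.6937, 0.0603, 0.179]
tool_rot: [0.001, 1.0, 0.0, -0.002]
ft_force: [-0.3, 0.2, -0.7]
grip_width: 0.0854
grasp_force: 0.0
```

```bash
python3 - <<'E'
from h import *
import pickle
i=bot.camera_info("wrist"); im=bot.camera("wrist"); cv2.imwrite("pics/w1.png",im[:,:,::-1]); pickle.dump(i,open("w1.pkl","wb"));print(i["cx"],i["cy"],bot.get_obs()["joint_pos"].round(2))
E
```

```text
319.7967256614176 238.54569441360718 [0.09 0.67 0.55 1.45 0.   0.09]
```

View pics/w1.png

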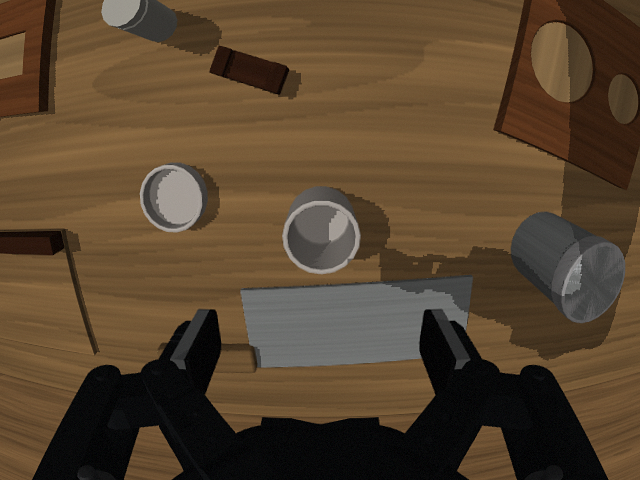

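The wrist view shows the cup rim centred at about (321,237), the dish rim at (174,198), the rest at (249,71) and the knife beyond the cup. I'll refine the cup, dish and rest from this picture.

```bash
python3 - <<'E'
from h import *
import pickle
i=pickle.load(open("w1.pkl","rb"))
im=cv2.imread("pics/w1.png")
g=lambda u,v,z: pt("wrist",u,v,z,i)[:2].round(4)
for nm,z,L in [("cup",.064,[(284,237),(359,237),(321,273),(321,201)]),("dish",.02,[(140,199),(208,199),(174,232),(174,163)])]:
    P=[g(u,v,z) for u,v in L]; print(nm,np.mean(P[:2],0),np.mean(P[2:],0),np.linalg.norm(P[0]-P[1]),np.linalg.norm(P[2]-P[3]))
for z in (.016,.022): 
  P=[g(*p,z) for p in [(218,46),(289,66),(284,95),(210,74)]]; print("rest",np.mean(P,0),P[1]-P[0],P[2]-P[3],P[3]-P[0])
print("wells",g(562,62,.0135),g(623,98,.0135))
E
```

```text
cup [0.69785 0.0618 ] [0.6988 0.0614] 0.05500009090901579 0.05579999999999996
dish [ 0.67735 -0.06815] [ 0.6768 -0.0672] 0.0661273014722361 0.0623503007210069
rest [0.5709   0.003925] [0.0206 0.0586] [0.021  0.0615] [ 0.0236 -0.007 ]
rest [0.571675 0.005   ] [0.0202 0.0575] [0.0207 0.0603] [ 0.0231 -0.0069]
wells [0.5421 0.2873] [0.5628 0.3751]
```

Request:
{"op": "step_arm", "data": {
  "targets": "1 0.008 0.002 -0.16 0 0 0;1 0.008 0.002 -0.25 0 0 0;1 0.008 0.002 -0.318 0 0 0;1 0.008 0.002 -0.318 0 0 0;1 0.008 0.002 -0.318 0 0 0;1 0.008 0.002 -0.318 0 0 0;-1 0.008 0.002 -0.318 0 0 0;-1 0.008 0.002 -0.318 0 0 0;-1 0.008 0.002 -0.318 0 0 0;-1 0.008 0.002 -0.318 0 0 0"
}}

```text
clock: 2.57
eef_pos: [0.7011, 0.0631, 0.0274]
tool_rot: [-0.0, 1.0, 0.0, 0.004]
ft_force: [-0.5, 0.4, 7.1]
grip_width: 0.0572
grasp_force: 64.6
```

Request:
{"op": "step_arm", "data": {
  "targets": "-1 0 0 0 0 0 0;-1 0 0 0 0 0 0;-1 0 0 0 0 0 0;-1 0 0 0.02 0 0 0;-1 0 0 0.06 0 0 0;-1 0 0 0.1 0 0 0;-1 0 0 0.1 0 0 0"
}}

```text
clock: 3.15
eef_pos: [0.7013, 0.0628, 0.079]
tool_rot: [-0.0, 1.0, 0.0, 0.005]
ft_force: [0.6, 0.1, -0.2]
grip_width: 0.0576
grasp_force: 64.2
```

```bash
python3 - <<'E'
from h import *
for k in range(3):
    o=bot.get_obs(); print(o["clock"],o["eef_pos"].round(4),o["joint_pos"].round(4),o["ft_force"].round(2),o["grip_width"]); bot.camera("side") if k==0 else 0
cv2.imwrite("pics/s1.png",cv2.resize(bot.camera("side")[150:350,180:450],None,fx=2.5,fy=2.5)[:,:,::-1])
E
```

```text
3.15 [0.7013 0.0628 0.079 ] [ 0.0894  0.7299  0.3858  1.2167 -0.      0.0892] [ 0.61  0.14 -0.16] 0.05756384838858189
3.2 [0.7006 0.0628 0.0767] [ 8.9400e-02  7.3170e-01  3.8320e-01  1.2143e+00 -1.0000e-04  8.9200e-02] [ 0.19  0.56 -1.09] 0.05714783913502691
3.2 [0.7006 0.0628 0.0767] [ 8.9400e-02  7.3170e-01  3.8320e-01  1.2143e+00 -1.0000e-04  8.9200e-02] [ 0.19  0.56 -1.09] 0.05714783913502691
```

View pics/s1.png

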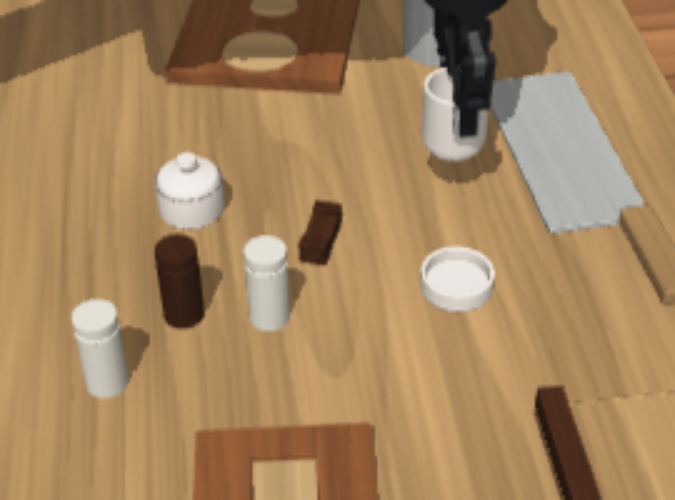

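The cup is held upright and clear of the table. Now I'm carrying it to the round well.

Request:
{"op": "step_arm", "data": {
  "targets": "-1 0 0 0.07 0 0 0;-1 -0.398 -0.942 0.12 0 0 0;-1 -0.398 -0.942 0.12 0 0 0;-1 -0.398 -0.942 0.12 0 0 0;-1 -0.398 -0.942 0.12 0 0 0;-1 -0.398 -0.942 0.12 0 0 0;-1 -0.398 -0.942 0.12 0 0 0;-1 -0.398 -0.942 0.12 0 0 0;-1 -0.398 -0.942 0.12 0 0 0;-1 -0.398 -0.942 0.12 0 0 0"
}}

```text
clock: 4.08
eef_pos: [0.5501, -0.2836, 0.1242]
tool_rot: [-0.0, 1.0, 0.001, -0.001]
ft_force: [1.4, -0.8, -1.2]
grip_width: 0.0572
grasp_force: 64.7
```

Request:
{"op": "step_arm", "data": {
  "targets": "-1 -0.09 -0.24 0 0 0 0;-1 -0.09 -0.24 0 0 0 0;-1 -0.09 -0.24 0 0 0 0;-1 -0.09 -0.24 0 0 0 0;-1 -0.09 -0.24 0 0 0 0;-1 -0.09 -0.24 0 0 0 0;-1 -0.09 -0.24 0 0 0 0;-1 -0.09 -0.24 0 0 0 0"
}}

```text
clock: 4.75
eef_pos: [0.5077, -0.4005, 0.1251]
tool_rot: [-0.001, 1.0, 0.0, -0.0]
ft_force: [0.3, 0.2, -1.5]
grip_width: 0.0573
grasp_force: 64.8
```

Request:
{"op": "step_arm", "data": {
  "targets": "-1 -0.01 -0.014 -0.08 0 0 0;-1 -0.01 -0.014 -0.14 0 0 0;-1 -0.01 -0.014 -0.154 0 0 0;-1 -0.01 -0.014 -0.154 0 0 0;-1 -0.01 -0.014 -0.154 0 0 0;-1 -0.01 -0.014 -0.154 0 0 0;-1 -0.01 -0.014 -0.154 0 0 0"
}}

```text
clock: 5.33
eef_pos: [0.5039, -0.4102, 0.0513]
tool_rot: [-0.001, 1.0, -0.001, 0.002]
ft_force: [-0.3, -0.1, -0.2]
grip_width: 0.0574
grasp_force: 64.8
```

```bash
python3 - <<'E'
from h import *
import pickle
i=bot.camera_info("wrist"); im=bot.camera("wrist"); pickle.dump(i,open("w2.pkl","wb"))
s=bot.camera("side")
cv2.imwrite("pics/w2.png",np.vstack([im[60:460,100:540],cv2.resize(s[300:470,220:360],(440,190))])[:,:,::-1]);o=bot.get_obs();print(o["eef_pos"],o["ft_force"])
E
```

```text
[ 0.50329639 -0.41014398  0.05073065] [-0.09035167 -0.42519897 -0.84202279]
```

View pics/w2.png

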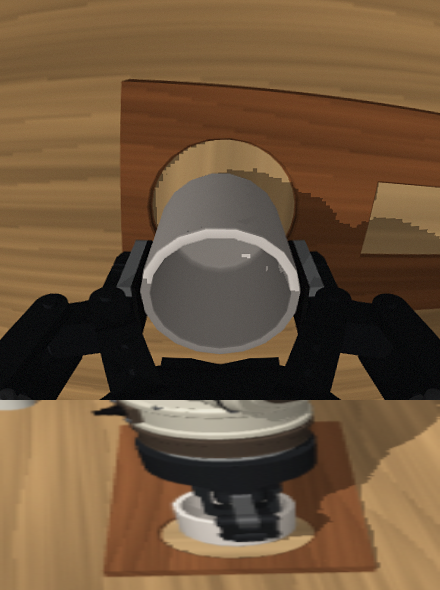

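The cup hangs over the round well, centred in y. The well's near edge at (322,199) gives a check on x.

```bash
python3 - <<'E'
from h import *
import pickle
i=pickle.load(open("w2.pkl","rb"))
a=pt("wrist",322,199,.016,i);b=pt("wrist",250,262,.016,i);c=pt("wrist",397,262,.016,i);print(a,b,c)
print("cup rim", [pt("wrist",u,v,.05-.025+.064,i).round(4) for u,v in [(322,410),(322,289),(243,345),(400,345)]])
E
```

```text
[ 0.4615899  -0.40905977  0.016     ] [ 0.49520282 -0.44665811  0.016     ] [ 0.49501643 -0.36957951  0.016     ]
cup rim [array([ 0.5269, -0.4089,  0.089 ]), array([ 0.4732, -0.4092,  0.089 ]), array([ 0.4956, -0.4365,  0.089 ]), array([ 0.4954, -0.3821,  0.089 ])]
```

Request:
{"op": "step_arm", "data": {
  "targets": "-1 0 0 -0.012 0 0 0;-1 0 0 -0.018 0 0 0;-1 0 0 -0.024 0 0 0;-1 0 0 -0.024 0 0 0;-1 0 0 -0.024 0 0 0"
}}

```text
clock: 5.85
eef_pos: [0.502, -0.4095, 0.0384]
tool_rot: [-0.0, 1.0, -0.0, 0.0]
ft_force: [-3.3, 3.2, 8.4]
grip_width: 0.0573
grasp_force: 65.7
```

Contact at TCP 0.038, as expected for the cup on the well floor. Releasing.

Request:
{"op": "step_arm", "data": {
  "targets": "-0.1 0 0 0 0 0 0;0.4 0 0 0 0 0 0;1 0 0 0 0 0 0;1 0 0 0 0 0 0;1 0 0 0 0 0 0;1 0 0 0.03 0 0 0;1 0 0 0.08 0 0 0;1 0 0 0.16 0 0 0;1 0 0 0.24 0 0 0;1 0 0 0.24 0 0 0"
}}

```text
clock: 6.68
eef_pos: [0.5059, -0.4126, 0.1662]
tool_rot: [-0.0, 1.0, -0.005, 0.006]
ft_force: [1.2, -1.2, 1.9]
grip_width: 0.0855
grasp_force: 0.0
```

Request:
{"op": "step_arm", "data": {
  "targets": "1 0.35 0.68 -0.02 0 0 0;1 0.35 0.68 -0.02 0 0 0;1 0.35 0.68 -0.02 0 0 0;1 0.35 0.68 -0.02 0 0 0;1 0.35 0.68 -0.02 0 0 0;1 0.35 0.68 -0.02 0 0 0;1 0.35 0.68 -0.02 0 0 0;1 0.35 0.68 -0.02 0 0 0;1 0.35 0.68 -0.02 0 0 0;1 0.35 0.68 -0.02 0 0 0"
}}

```text
clock: 7.52
eef_pos: [0.6795, -0.0623, 0.1455]
tool_rot: [-0.004, 1.0, 0.001, 0.001]
ft_force: [-0.5, -0.1, 0.6]
grip_width: 0.0853
grasp_force: 0.0
```

Request:
{"op": "step_arm", "data": {
  "targets": "1 0 0 0 0 0 0;1 0 0 0 0 0 0;1 0 0 0 0 0 0"
}}

```text
clock: 7.77
eef_pos: [0.6764, -0.0709, 0.1463]
tool_rot: [0.001, 1.0, -0.0, -0.0]
ft_force: [0.0, 0.8, 0.1]
grip_width: 0.0855
grasp_force: 0.0
```

```bash
python3 - <<'E'
from h import *
im=bot.camera("side"); t=bot.camera("top")
cv2.imwrite("pics/s2.png",np.hstack([cv2.resize(im[310:460,230:350],(480,600)),cv2.resize(t[225:325,415:465+110],(310,194)).repeat(1,0)[:194] if 0 else cv2.resize(t[235:330,480:570],(320,600))])[:,:,::-1])
o=bot.get_obs();print(o["eef_pos"],o["joint_pos"].round(2))
h=cv2.cvtColor(t[:,:,::-1].copy(),cv2.COLOR_BGR2HSV)
c=blobs((h[...,1]<60)&(h[...,2]>130),(490,240,570,330))[0]
(u,v),r=cv2.minEnclosingCircle(c);print(u,v,r,pt("top",u,v,.075))
E
```

```text
[ 0.67643433 -0.07156881  0.14670008] [-0.11  0.65  0.41  1.34 -0.   -0.1 ]
547.0 284.5 16.225080490112305 [ 0.49957385 -0.40962562  0.075     ]
```

View pics/s2.png

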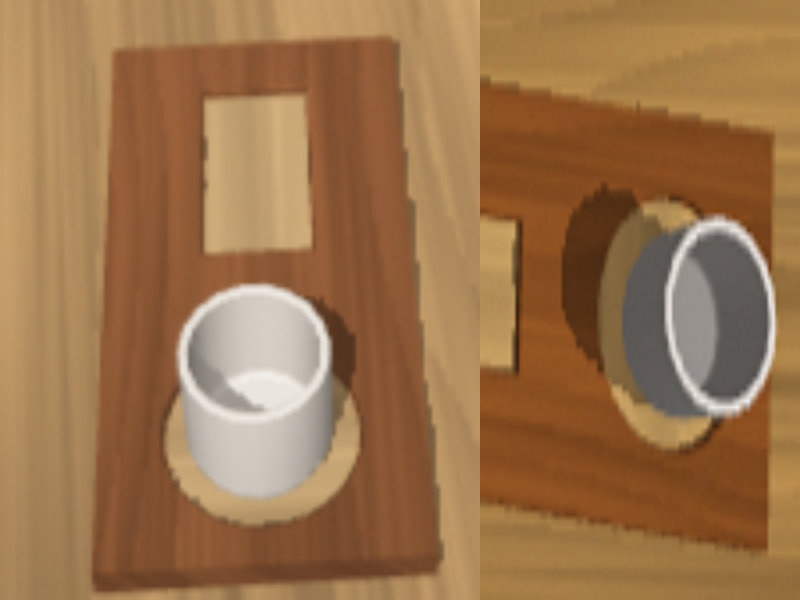

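The cup stands upright inside the round well, centre (0.4996, -0.4096). Now the dish, measured from the hover.

```bash
python3 - <<'E'
from h import *
i=bot.camera_info("wrist"); im=bot.camera("wrist")[:,:,::-1].copy();h=cv2.cvtColor(im,cv2.COLOR_BGR2HSV)
o=bot.get_obs();print(o["eef_pos"])
for c in blobs((h[...,1]<60)&(h[...,2]>120),(200,130,440,330),300)[:3]:
    x,y,w,hh=cv2.boundingRect(c);print((x,y,w,hh))
    P=[pt("wrist",*p,.02,i)[:2] for p in [(x,y+hh/2),(x+w,y+hh/2),(x+w/2,y),(x+w/2,y+hh)]]
    print(np.mean(P[:2],0),np.mean(P[2:],0),np.linalg.norm(P[0]-P[1]),np.linalg.norm(P[2]-P[3]))
E
```

```text
[ 0.676541   -0.07158243  0.1468372 ]
(280, 188, 80, 76)
[ 0.67618258 -0.07118196] [ 0.67718368 -0.07118291] 0.06081303678074204 0.0605358215202158
```

Request:
{"op": "step_arm", "data": {
  "targets": "1 0 0.001 -0.16 0 0 0;1 0 0.001 -0.25 0 0 0;1 0 0.001 -0.298 0 0 0;1 0 0.001 -0.298 0 0 0;1 0 0.001 -0.298 0 0 0;1 0 0.001 -0.298 0 0 0"
}}

```text
clock: 8.42
eef_pos: [0.6754, -0.0701, -0.0037]
tool_rot: [0.001, 1.0, 0.0, -0.002]
ft_force: [0.1, 0.1, -0.5]
grip_width: 0.0855
grasp_force: 0.0
```

Request:
{"op": "step_arm", "data": {
  "targets": "-1 0 0 0 0 0 0;-1 0 0 0 0 0 0;-1 0 0 0 0 0 0;-1 0 0 0 0 0 0;-1 0 0 0 0 0 0;-1 0 0 0 0 0 0"
}}

```text
clock: 8.92
eef_pos: [0.6802, -0.0696, 0.0022]
tool_rot: [0.0, 1.0, -0.001, 0.004]
ft_force: [-1.4, -1.1, 6.2]
grip_width: 0.0597
grasp_force: 65.2
```

Request:
{"op": "step_arm", "data": {
  "targets": "-1 0 0 0.02 0 0 0;-1 0 0 0.06 0 0 0;-1 0 0 0.1 0 0 0;-1 0 0 0.1 0 0 0;-1 0 0 0.1 0 0 0;-1 0 0 0.1 0 0 0"
}}

```text
clock: 9.42
eef_pos: [0.677, -0.0689, 0.0478]
tool_rot: [-0.0, 1.0, 0.0, 0.0]
ft_force: [-0.6, -0.4, -0.6]
grip_width: 0.0597
grasp_force: 64.9
```

```bash
python3 - <<'E'
from h import *
import pickle
i=bot.camera_info("wrist"); im=bot.camera("wrist"); pickle.dump(i,open("w3.pkl","wb"))
s=bot.camera("side")
cv2.imwrite("pics/w3.png",np.vstack([im[160:460,100:540],cv2.resize(s[200:310,300:430],(440,290))])[:,:,::-1]);o=bot.get_obs();print(o["eef_pos"],o["ft_force"])
E
```

```text
[ 0.67602786 -0.06877666  0.04635622] [-0.31865802  0.63975877 -1.32661818]
```

View pics/w3.png

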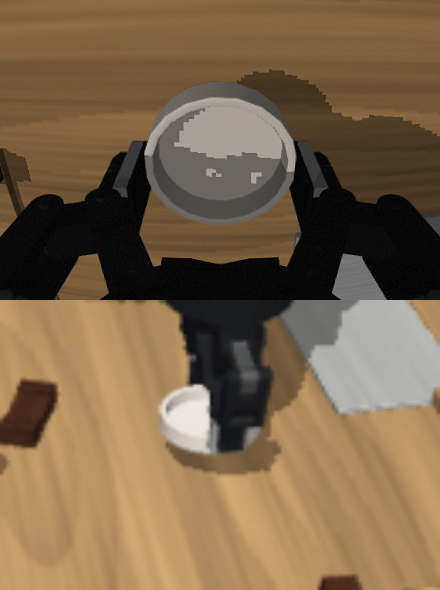

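The dish is held, rim spanning about (246..396, 257..384). I'll work out its centre relative to the TCP.

```bash
python3 - <<'E'
from h import *
import pickle
i=pickle.load(open("w3.pkl","rb"))
for z in (.064,.068):
    P=[pt("wrist",u,v,z,i)[:2] for u,v in [(246,315),(396,315),(321,257),(321,383)]];print(z,np.round(P,4).tolist(),np.mean(P[:2],0),np.mean(P[2:],0))
E
```

```text
0.064 [[0.6694, -0.0979], [0.6694, -0.0382], [0.6443, -0.0681], [0.7046, -0.068]] [ 0.66941178 -0.06805923] [ 0.67444384 -0.06806179]
0.068 [[0.667, -0.097], [0.667, -0.0391], [0.6427, -0.0681], [0.7011, -0.068]] [ 0.6669959  -0.06807593] [ 0.67186814 -0.06807841]
```

Request:
{"op": "step_arm", "data": {
  "targets": "-1 0 0 0.08 0 0 0;-1 -0.347 -0.682 0.188 0 0 0;-1 -0.347 -0.682 0.188 0 0 0;-1 -0.347 -0.682 0.188 0 0 0;-1 -0.347 -0.682 0.188 0 0 0;-1 -0.347 -0.682 0.188 0 0 0;-1 -0.347 -0.682 0.188 0 0 0;-1 -0.347 -0.682 0.188 0 0 0;-1 -0.347 -0.682 0.188 0 0 0;-1 -0.347 -0.682 0.188 0 0 0"
}}

```text
clock: 10.35
eef_pos: [0.5069, -0.401, 0.1389]
tool_rot: [-0.0, 1.0, 0.001, -0.001]
ft_force: [0.4, 0.4, -0.5]
grip_width: 0.0594
grasp_force: 65.3
```

Request:
{"op": "step_arm", "data": {
  "targets": "-1 0 0 0 0 0 0;-1 0 0 0 0 0 0;-1 0 0 0 0 0 0;-1 0 0 0 0 0 0;-1 0 0 0 0 0 0;-1 0 0 0 0 0 0"
}}

```text
clock: 10.85
eef_pos: [0.5095, -0.3983, 0.1396]
tool_rot: [-0.001, 1.0, 0.0, -0.0]
ft_force: [-0.1, -0.6, -1.0]
grip_width: 0.0598
grasp_force: 65.4
```

```bash
python3 - <<'E'
from h import *
print(bot.get_obs()["eef_pos"])
E
```

```text
[ 0.50947971 -0.3982511   0.1396038 ]
```

Request:
{"op": "step_arm", "data": {
  "targets": "-1 -0.014 -0.0234 -0.04 0 0 0;-1 -0.014 -0.0234 -0.08 0 0 0;-1 -0.014 -0.0234 -0.096 0 0 0;-1 -0.014 -0.0234 -0.096 0 0 0;-1 -0.014 -0.0234 -0.096 0 0 0;-1 -0.014 -0.0234 -0.096 0 0 0;-1 -0.014 -0.0234 -0.096 0 0 0"
}}

```text
clock: 11.43
eef_pos: [0.5028, -0.4119, 0.0936]
tool_rot: [-0.0, 1.0, -0.001, 0.001]
ft_force: [0.2, -0.3, -0.5]
grip_width: 0.0598
grasp_force: 65.3
```

```bash
python3 - <<'E'
from h import *
import pickle
i=bot.camera_info("wrist"); im=bot.camera("wrist"); pickle.dump(i,open("w4.pkl","wb"))
s=bot.camera("side")
cv2.imwrite("pics/w4.png",np.vstack([im[160:460,100:540],cv2.resize(s[320:450,230:350],(440,290))])[:,:,::-1]);o=bot.get_obs();print(o["eef_pos"],o["ft_force"])
E
```

```text
[ 0.5025056  -0.4119054   0.09337383] [ 0.92540954  0.12958335 -0.69183207]
```

View pics/w4.png

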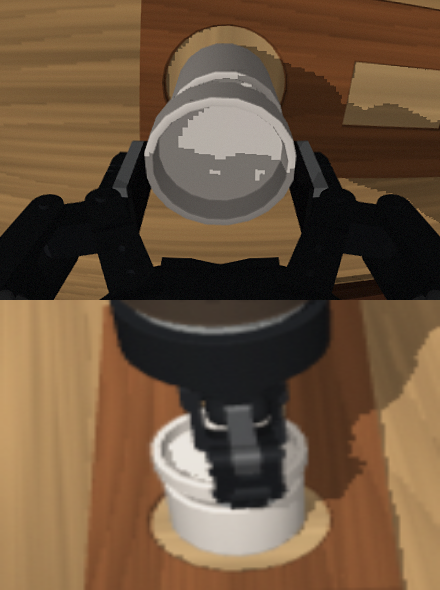

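The dish is above the cup, and the cup's near rim shows behind it at about (322,232). I'll check the alignment numerically.

```bash
python3 - <<'E'
from h import *
import pickle
i=pickle.load(open("w4.pkl","rb"))
im=cv2.imread("pics/w4.png")
print("cup -x edge",pt("wrist",322,232,.075,i)[:2], "sides v~255",[pt("wrist",u,255,.075,i)[:2].round(4) for u in (272,372)])
for z in (.113,.117):
    print([pt("wrist",u,v,z,i)[:2].round(4).tolist() for u,v in [(246,315),(396,315),(321,257),(321,383)]])
print(pt("wrist",324,185,.016,i)[:2])
g=cv2.cvtColor(im,cv2.COLOR_BGR2GRAY)
print(g[40:130:2,222].tolist()); print(g[88,60:200:2].tolist(),g[88,240:320:2].tolist())
E
```

```text
cup -x edge [ 0.47192993 -0.41064215] sides v~255 [array([ 0.4833, -0.434 ]), array([ 0.4832, -0.3872])]
[[0.4933, -0.4402], [0.4932, -0.382], [0.4687, -0.4111], [0.5275, -0.411]]
[[0.4909, -0.4392], [0.4907, -0.3829], [0.4671, -0.4112], [0.524, -0.411]]
[ 0.46170569 -0.40925425]
[113, 116, 91, 95, 97, 98, 94, 97, 96, 97, 96, 98, 98, 97, 98, 93, 169, 182, 172, 136, 114, 103, 95, 98, 97, 97, 98, 98, 99, 161, 181, 175, 172, 169, 177, 175, 175, 175, 176, 175, 176, 175, 175, 174, 176]
[92, 94, 93, 92, 93, 89, 92, 94, 94, 94, 93, 94, 95, 91, 92, 92, 93, 95, 92, 91, 91, 92, 92, 89, 91, 92, 91, 92, 91, 93, 90, 93, 88, 92, 92, 90, 92, 91, 91, 93, 60, 65, 61, 61, 62, 62, 61, 64, 59, 64, 65, 52, 28, 52, 64, 109, 108, 108, 113, 112, 118, 168, 190, 173, 131, 105, 105, 107, 106, 108] [89, 88, 85, 84, 84, 90, 107, 112, 98, 109, 112, 113, 113, 116, 91, 76, 77, 79, 81, 76, 73, 74, 43, 26, 39, 45, 41, 41, 43, 40, 42, 44, 39, 43, 43, 43, 40, 43, 41, 43]
```

Request:
{"op": "step_arm", "data": {
  "targets": "-1 0.004 0.002 -0.015 0 0 0;-1 0.004 0.002 -0.026 0 0 0;-1 0.004 0.002 -0.034 0 0 0;-1 0.004 0.002 -0.034 0 0 0;-1 0.004 0.002 -0.034 0 0 0"
}}

```text
clock: 11.95
eef_pos: [0.5041, -0.4106, 0.0771]
tool_rot: [-0.0, 1.0, -0.0, 0.001]
ft_force: [-2.5, 3.0, 10.9]
grip_width: 0.06
grasp_force: 66.4
```

Request:
{"op": "step_arm", "data": {
  "targets": "-1 0 0 0 0 0 0;-1 0 0 -0.001 0 0 0;-1 0 0 -0.001 0 0 0"
}}

```text
clock: 12.2
eef_pos: [0.5042, -0.4106, 0.0771]
tool_rot: [-0.0, 1.0, -0.0, 0.001]
ft_force: [-3.1, 2.9, 12.7]
grip_width: 0.0598
grasp_force: 66.6
```

Firm contact, so the dish sits on the rim. Releasing.

Request:
{"op": "step_arm", "data": {
  "targets": "0.45 0 0 0 0 0 0;0.6 0 0 0 0 0 0;1 0 0 0 0 0 0;1 0 0 0 0 0 0;1 0 0 0 0 0 0;1 0 0 0.03 0 0 0;1 0 0 0.07 0 0 0;1 0 0 0.14 0 0 0;1 0 0 0.18 0 0 0;1 0 0 0.18 0 0 0"
}}

```text
clock: 13.03
eef_pos: [0.5061, -0.4126, 0.1703]
tool_rot: [-0.0, 1.0, -0.003, 0.004]
ft_force: [0.7, 0.1, 0.1]
grip_width: 0.0854
grasp_force: 0.0
```

Request:
{"op": "step_arm", "data": {
  "targets": "1 0.136 0.83 0 0 0 -0.45;1 0.136 0.83 0 0 0 -0.9;1 0.136 0.83 0 0 0 -0.9;1 0.136 0.83 0 0 0 -0.9;1 0.136 0.83 0 0 0 -0.9;1 0.136 0.83 0 0 0 -0.9;1 0.136 0.83 0 0 0 -0.9;1 0.136 0.83 0 0 0 -0.9;1 0.136 0.83 0 0 0 -0.9;1 0.136 0.83 0 0 0 -0.9"
}}

```text
clock: 13.87
eef_pos: [0.5696, -0.0035, 0.1637]
tool_rot: [0.346, 0.938, -0.0, -0.001]
ft_force: [1.3, -0.7, -0.2]
grip_width: 0.0854
grasp_force: 0.0
```

```bash
python3 - <<'E'
from h import *
im=bot.camera("side"); t=bot.camera("top")
cv2.imwrite("pics/s3.png",np.hstack([cv2.resize(im[310:460,230:350],(480,600)),cv2.resize(t[235:330,480:570],(320,600))])[:,:,::-1])
print(bot.get_obs()["eef_pos"],bot.get_obs()["tool_rot"])
E
```

```text
[0.57036939 0.000699   0.16358041] [ 3.41904647e-01  9.39734000e-01  8.84192425e-04 -6.62943535e-04]
```

View pics/s3.png

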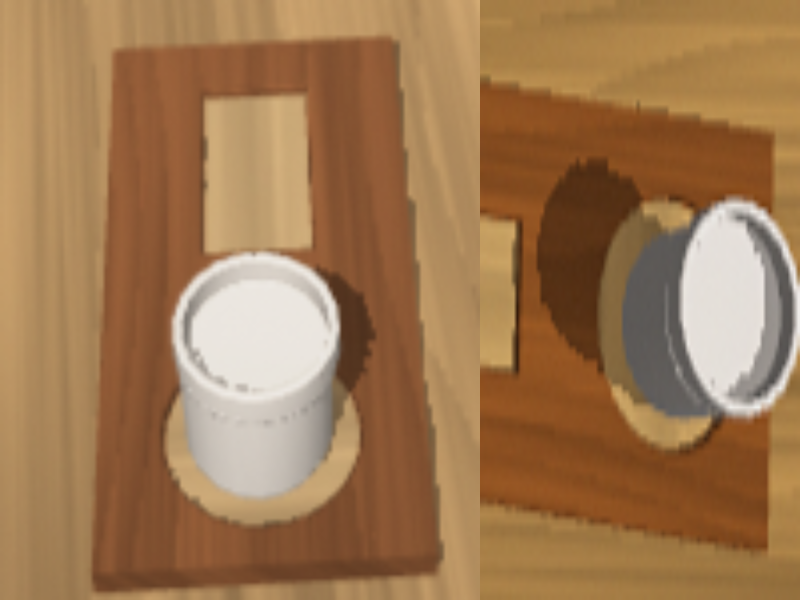

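The dish sits level and centred on the cup. Next, the rest: turning the gripper across its width.

Request:
{"op": "step_arm", "data": {
  "targets": "0.4 0.001 0.007 -0.08 0 0 -0.772;0.4 0.001 0.007 -0.08 0 0 -0.772;0.4 0.001 0.007 -0.08 0 0 -0.772;0.4 0.001 0.007 -0.08 0 0 -0.772;0.4 0.001 0.007 -0.08 0 0 -0.772;0.4 0.001 0.007 -0.08 0 0 -0.772"
}}

```text
clock: 14.47
eef_pos: [0.5701, -0.0026, 0.1235]
tool_rot: [0.611, 0.791, -0.001, -0.001]
ft_force: [-0.6, -0.2, 0.2]
grip_width: 0.0597
grasp_force: 0.0
```

Request:
{"op": "step_arm", "data": {
  "targets": "0.4 0 0 0 0 0 -0.772;0.4 0 0 0 0 0 -0.772;0.4 0 0 0 0 0 -0.772;0.4 0 0 0 0 0 -0.772;0.4 0 0 0 0 0 -0.772;0.4 0 0 0 0 0 -0.772;0.4 0 0 0 0 0 -0.772"
}}

```text
clock: 15.05
eef_pos: [0.5704, -0.0024, 0.1241]
tool_rot: [0.818, 0.575, -0.0, -0.0]
ft_force: [-0.5, -0.5, 1.1]
grip_width: 0.06
grasp_force: 0.0
```

```bash
python3 - <<'E'
from h import *
import pickle
i=bot.camera_info("wrist"); im=bot.camera("wrist")[:,:,::-1].copy(); pickle.dump(i,open("w5.pkl","wb"));cv2.imwrite("pics/w5.png",im)
o=bot.get_obs();q=o["tool_rot"];print(o["eef_pos"],"yaw",np.degrees(np.arctan2(q[1]**2-q[0]**2,2*q[0]*q[1])))
E
```

```text
[ 0.57038704 -0.00229572  0.12418708] yaw -19.759770611730943
```

View pics/w5.png

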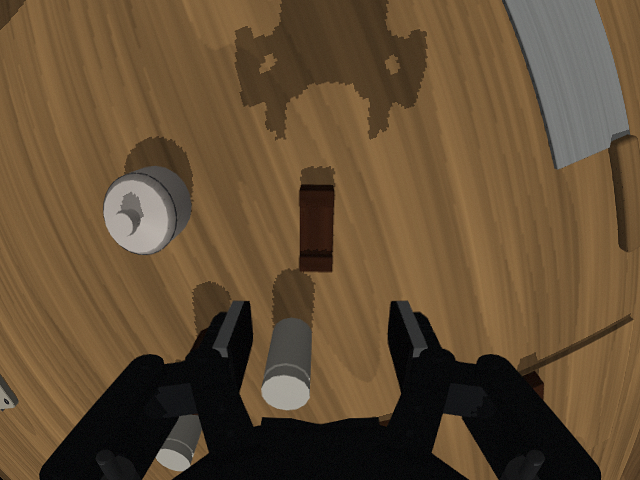

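The rest lies parallel to the gripper's closing normal, spanning (300..334, 185..271). The white decoy's top is at (286,392).

```bash
python3 - <<'E'
from h import *
import pickle
i=pickle.load(open("w5.pkl","rb"))
for z in(.0,.022): print(z,[pt("wrist",*p,z,i)[:2].round(4).tolist() for p in [(301,185),(334,185),(333,271),(299,271)]])
print("decoy",pt("wrist",286,392,.075,i), "pot knob",pt("wrist",130,222,.055,i))
t=np.radians(-19.76);n=np.array([np.cos(t),np.sin(t)]);l=np.array([-n[1],n[0]]);d=pt("wrist",286,392,.075,i)[:2]-np.array([.571,.004]);print("decoy rel close,long",d@n,d@l)
E
```

```text
0.0 [[0.5699, 0.0339], [0.5925, 0.0258], [0.5695, -0.0383], [0.5444, -0.0294]]
0.022 [[0.5724, 0.0375], [0.5931, 0.0301], [0.5721, -0.0288], [0.549, -0.0205]]
decoy [ 0.5184268  -0.08172774  0.075     ] pot knob [0.4631192  0.06073471 0.055     ]
decoy rel close,long -0.020494612158315065 -0.09845383328340787
```

Request:
{"op": "step_arm", "data": {
  "targets": "0.4 0.002 0.013 -0.08 0 0 0;0.4 0.002 0.013 -0.16 0 0 0;0.4 0.002 0.013 -0.22 0 0 0;0.4 0.002 0.013 -0.24 0 0 0;0.4 0.002 0.013 -0.24 0 0 0;0.4 0.002 0.013 -0.24 0 0 0;0.4 0.002 0.013 -0.24 0 0 0"
}}

```text
clock: 15.68
eef_pos: [0.5737, 0.0044, 0.0067]
tool_rot: [0.819, 0.574, 0.002, 0.001]
ft_force: [0.3, -0.6, -0.5]
grip_width: 0.0597
grasp_force: 0.0
```

Request:
{"op": "step_arm", "data": {
  "targets": "-1 0 0 0 0 0 0;-1 0 0 0 0 0 0;-1 0 0 0 0 0 0;-1 0 0 0 0 0 0;-1 0 0 0 0 0 0;-1 0 0 0 0 0 0"
}}

```text
clock: 16.18
eef_pos: [0.573, 0.0045, 0.0064]
tool_rot: [0.819, 0.574, 0.001, 0.001]
ft_force: [-0.5, -0.1, 6.4]
grip_width: 0.0225
grasp_force: 60.2
```

Request:
{"op": "step_arm", "data": {
  "targets": "-1 0 0 0.04 0 0 0;-1 0 0 0.12 0 0 0;-1 0 0 0.2 0 0 0;-1 0 0 0.2 0 0 0;-1 0 0 0.2 0 0 0;-1 0 0 0.2 0 0 0"
}}

```text
clock: 16.68
eef_pos: [0.5715, 0.0045, 0.1048]
tool_rot: [0.819, 0.574, 0.0, 0.0]
ft_force: [-0.6, -0.1, -0.5]
grip_width: 0.0221
grasp_force: 59.5
```

Request:
{"op": "step_arm", "data": {
  "targets": "-1 0 0 0.05 0 0 0;-1 -0.122 -0.576 0.05 0 0 0.34;-1 -0.122 -0.576 0.05 0 0 0.34;-1 -0.122 -0.576 0.05 0 0 0.34;-1 -0.122 -0.576 0.05 0 0 0.34;-1 -0.122 -0.576 0.05 0 0 0.34;-1 -0.122 -0.576 0.05 0 0 0.34;-1 -0.122 -0.576 0.05 0 0 0.34;-1 -0.122 -0.576 0.05 0 0 0.34;-1 -0.122 -0.576 0.05 0 0 0.34"
}}

```text
clock: 17.52
eef_pos: [0.5083, -0.2861, 0.1273]
tool_rot: [0.737, 0.676, -0.001, -0.002]
ft_force: [-0.2, 0.4, -0.4]
grip_width: 0.0223
grasp_force: 59.5
```

Request:
{"op": "step_arm", "data": {
  "targets": "-1 0 0 -0.05 0 0 0;-1 0 0 -0.1 0 0 0;-1 0 0 -0.15 0 0 0;-1 0 0 -0.15 0 0 0;-1 0 0 -0.15 0 0 0;-1 0 0 -0.15 0 0 0"
}}

```text
clock: 18.02
eef_pos: [0.5112, -0.2825, 0.055]
tool_rot: [0.735, 0.678, 0.0, -0.0]
ft_force: [-0.6, -0.1, 0.5]
grip_width: 0.0221
grasp_force: 59.4
```

```bash
python3 - <<'E'
from h import *
import pickle
i=bot.camera_info("wrist"); im=bot.camera("wrist")[:,:,::-1].copy(); pickle.dump(i,open("w6.pkl","wb"));cv2.imwrite("pics/w6.png",im)
o=bot.get_obs();q=o["tool_rot"];print(o["eef_pos"],o["ft_force"],"yaw",np.degrees(np.arctan2(q[1]**2-q[0]**2,2*q[0]*q[1])))
E
```

```text
[ 0.51181033 -0.28316661  0.05586026] [ 0.67801211 -0.9583051   0.08667491] yaw -4.593259291262013
```

View pics/w6.png

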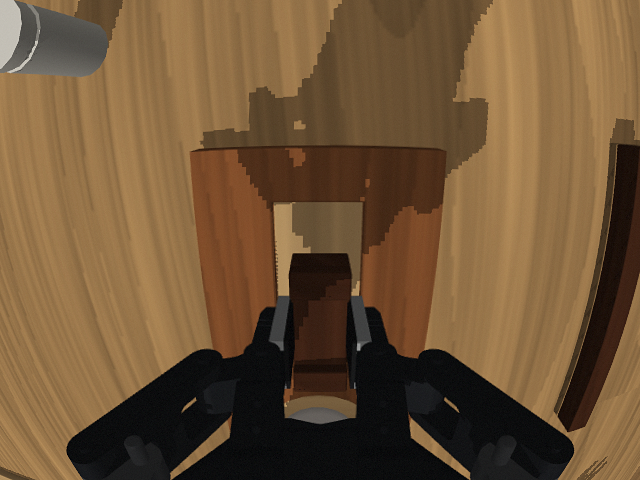

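The rest hangs over the oblong well, centred (320 against 319) and parallel to it. The well's far edge is at v = 202.

```bash
python3 - <<'E'
from h import *
import pickle
i=pickle.load(open("w6.pkl","rb"))
print(pt("wrist",319,202,.016,i)[:2],[pt("wrist",u,230,.016,i)[:2].round(4) for u in(274,364)])
for z in (.065,.075): print("rest far end",pt("wrist",320,255,z,i)[:2], "near",pt("wrist",320,368,z,i)[:2])
E
```

```text
[ 0.51515967 -0.24132792] [array([ 0.4909, -0.2541]), array([ 0.5371, -0.2578])]
rest far end [ 0.51486138 -0.25037614] near [ 0.51052481 -0.30501759]
rest far end [ 0.51515899 -0.24642049] near [ 0.51115058 -0.29692709]
```

Request:
{"op": "step_arm", "data": {
  "targets": "-1 0 0 -0.04 0 0 0;-1 0 0 -0.065 0 0 0;-1 0 0 -0.072 0 0 0;-1 0 0 -0.076 0 0 0;-1 0 0 -0.08 0 0 0;-1 0 0 -0.08 0 0 0;-1 0 0 -0.08 0 0 0"
}}

```text
clock: 18.65
eef_pos: [0.5112, -0.2835, 0.0174]
tool_rot: [0.735, 0.678, 0.0, 0.001]
ft_force: [-3.7, 3.7, 8.1]
grip_width: 0.0222
grasp_force: 60.3
```

Seated at the expected height. Releasing the rest, then on to the pot.

Request:
{"op": "step_arm", "data": {
  "targets": "-0.2 0 0 0 0 0 0;0.1 0 0 0 0 0 0;0.2 0 0 0 0 0 0;0.2 0 0 0 0 0 0;0.2 0 0 0.03 0 0 0;0.2 0 0 0.1 0 0 0;0.2 0 0 0.18 0 0 0;0.6 0 0 0.26 0 0 0;1 0 0 0.3 0 0 0;1 0 0 0.3 0 0 0"
}}

```text
clock: 19.48
eef_pos: [0.514, -0.2854, 0.1712]
tool_rot: [0.735, 0.678, 0.002, 0.006]
ft_force: [-0.3, -0.0, -0.6]
grip_width: 0.084
grasp_force: 0.0
```

Request:
{"op": "step_arm", "data": {
  "targets": "1 -0.1 0.688 0 0 0 0;1 -0.1 0.688 0 0 0 0;1 -0.1 0.688 0 0 0 0;1 -0.1 0.688 0 0 0 0;1 -0.1 0.688 0 0 0 0;1 -0.1 0.688 0 0 0 0;1 -0.1 0.688 0 0 0 0;1 -0.1 0.688 0 0 0 0;1 -0.1 0.688 0 0 0 0;1 -0.1 0.688 0 0 0 0"
}}

```text
clock: 20.32
eef_pos: [0.4594, 0.0637, 0.1637]
tool_rot: [0.733, 0.68, -0.0, -0.001]
ft_force: [0.0, -1.0, -0.9]
grip_width: 0.0853
grasp_force: 0.0
```

Request:
{"op": "step_arm", "data": {
  "targets": "1 0 0 -0.03 0 0 0;1 0 0 -0.03 0 0 0;1 0 0 -0.03 0 0 0"
}}

```text
clock: 20.57
eef_pos: [0.4596, 0.0596, 0.1485]
tool_rot: [0.736, 0.677, -0.001, -0.001]
ft_force: [-0.3, -0.2, -0.0]
grip_width: 0.0859
grasp_force: 0.0
```

```bash
python3 - <<'E'
from h import *
i=bot.camera_info("wrist"); im=bot.camera("wrist")[:,:,::-1].copy();s=bot.camera("side")[:,:,::-1]
cv2.imwrite("pics/w7.png",np.hstack([cv2.resize(im,(460,345)),cv2.resize(s[310:460,230:350],(276,345))]))
o=bot.get_obs();print(o["eef_pos"],o["joint_pos"].round(2))
h=cv2.cvtColor(im,cv2.COLOR_BGR2HSV)
for c in blobs((h[...,1]<60)&(h[...,2]>110),(180,100,460,340),600)[:2]:
    x,y,w,hh=cv2.boundingRect(c);print((x,y,w,hh))
    for z in (.03,):
        P=[pt("wrist",*p,z,i)[:2] for p in [(x,y+hh/2),(x+w,y+hh/2)]];print(z,np.mean(P,0),np.linalg.norm(P[0]-P[1]))
E
```

```text
[0.4606758  0.05959761 0.14949398] [ 0.13  0.23 -0.23  1.11 -0.    1.78]
(280, 197, 75, 72)
0.03 [0.45867974 0.05846465] 0.055565200198500635
```

View pics/w7.png

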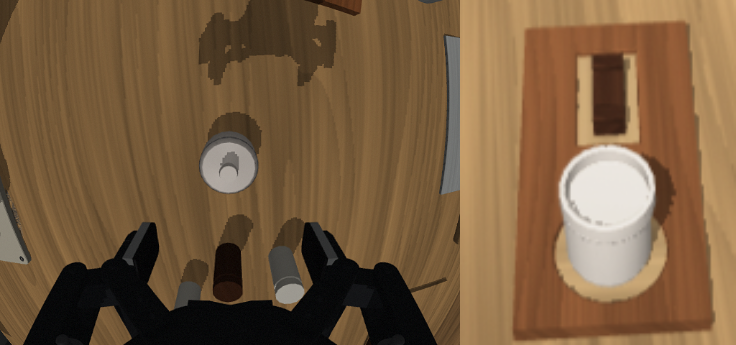

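The rest lies flat and lengthwise in its well. The pot is under the gripper at about (0.459, 0.060).

Request:
{"op": "step_arm", "data": {
  "targets": "1 -0.003 0.002 -0.08 0 0 0;1 -0.003 0.002 -0.16 0 0 0;1 -0.003 0.002 -0.24 0 0 0;1 -0.003 0.002 -0.28 0 0 0;1 -0.003 0.002 -0.298 0 0 0;1 -0.003 0.002 -0.298 0 0 0;1 -0.003 0.002 -0.298 0 0 0"
}}

```text
clock: 21.25
eef_pos: [0.4601, 0.0612, 0.0013]
tool_rot: [0.736, 0.677, 0.0, 0.0]
ft_force: [-0.5, 0.4, 0.4]
grip_width: 0.0854
grasp_force: 0.0
```

Request:
{"op": "step_arm", "data": {
  "targets": "-1 0 0 0 0 0 0;-1 0 0 0 0 0 0;-1 0 0 0 0 0 0;-1 0 0 0 0 0 0;-1 0 0 0 0 0 0;-1 0 0 0 0 0 0"
}}

```text
clock: 21.75
eef_pos: [0.4606, 0.0617, 0.0028]
tool_rot: [0.735, 0.678, 0.002, 0.001]
ft_force: [-1.8, -0.3, 6.5]
grip_width: 0.0583
grasp_force: 63.3
```

Request:
{"op": "step_arm", "data": {
  "targets": "-1 0 0 0.02 0 0 0;-1 0 0 0.1 0 0 0;-1 0 0 0.18 0 0 0;-1 0 0 0.2 0 0 0;-1 0 0 0.2 0 0 0;-1 0 0 0.2 0 0 0"
}}

```text
clock: 22.25
eef_pos: [0.4597, 0.0616, 0.1016]
tool_rot: [0.735, 0.678, 0.001, 0.001]
ft_force: [-0.0, 0.3, -3.3]
grip_width: 0.0585
grasp_force: 65.9
```

Request:
{"op": "step_arm", "data": {
  "targets": "-1 0.16 0.455 0 0 0 0;-1 0.16 0.455 0 0 0 0;-1 0.16 0.455 0 0 0 0;-1 0.16 0.455 0 0 0 0;-1 0.16 0.455 0 0 0 0;-1 0.16 0.455 0 0 0 0;-1 0.16 0.455 0 0 0 0;-1 0.16 0.455 0 0 0 0;-1 0.16 0.455 0 0 0 0;-1 0.16 0.455 0 0 0 0"
}}

```text
clock: 23.08
eef_pos: [0.5378, 0.2874, 0.099]
tool_rot: [0.736, 0.677, -0.002, -0.0]
ft_force: [-0.2, 0.6, -2.7]
grip_width: 0.0589
grasp_force: 65.8
```

Request:
{"op": "step_arm", "data": {
  "targets": "-1 0 0 -0.06 0 0 0;-1 0 0 -0.12 0 0 0;-1 0 0 -0.12 0 0 0;-1 0 0 -0.12 0 0 0;-1 0 0 -0.12 0 0 0;-1 0 0 -0.12 0 0 0"
}}

```text
clock: 23.58
eef_pos: [0.5406, 0.2893, 0.0428]
tool_rot: [0.736, 0.677, 0.002, 0.0]
ft_force: [0.3, -0.8, -2.2]
grip_width: 0.058
grasp_force: 65.8
```

```bash
python3 - <<'E'
from h import *
import pickle
i=bot.camera_info("wrist"); im=bot.camera("wrist")[:,:,::-1].copy(); pickle.dump(i,open("w8.pkl","wb"));cv2.imwrite("pics/w8.png",im)
o=bot.get_obs();print(o["eef_pos"],o["ft_force"])
E
```

```text
[0.54067863 0.28946714 0.04291767] [ 0.39507182  0.15153036 -0.55228688]
```

View pics/w8.png

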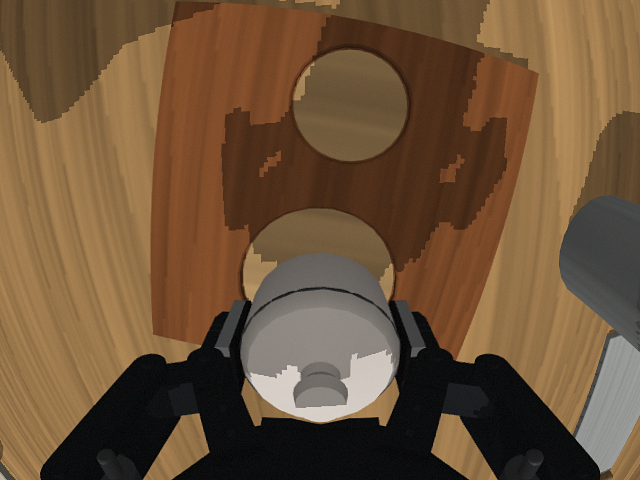

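The big well spans u 241–395 with its far edge at v = 208, the small well is at (351,105), and the pot is centred over the big one.

```bash
python3 - <<'E'
from h import *
import pickle
i=pickle.load(open("w8.pkl","rb"))
print(pt("wrist",318,208,.016,i)[:2],[pt("wrist",u,272,.016,i)[:2].round(4) for u in(241,395)])
P=[pt("wrist",*p,.016,i)[:2] for p in[(293,105),(409,105),(351,47),(351,162)]];print(np.round(P,4).tolist(),np.mean(P[:2],0),np.mean(P[2:],0))
E
```

```text
[0.54433492 0.33057642] [array([0.5028, 0.3009]), array([0.5804, 0.2944])]
[[0.5372, 0.3792], [0.5895, 0.376], [0.5651, 0.4039], [0.5612, 0.3511]] [0.56335771 0.37758526] [0.56311309 0.37746045]
```

Request:
{"op": "step_arm", "data": {
  "targets": "-1 0 0 -0.03 0 0 0;-1 0 0 -0.045 0 0 0;-1 0 0 -0.055 0 0 0;-1 0 0 -0.06 0 0 0;-1 0 0 -0.064 0 0 0;-1 0 0 -0.064 0 0 0;-1 0 0 -0.064 0 0 0"
}}

```text
clock: 24.22
eef_pos: [0.5391, 0.289, 0.0138]
tool_rot: [0.735, 0.678, 0.001, 0.0]
ft_force: [-10.5, -5.2, 23.1]
grip_width: 0.0585
grasp_force: 68.2
```

Seated. Releasing the pot and moving to the spice tube.

Request:
{"op": "step_arm", "data": {
  "targets": "0.45 0 0 0 0 0 0;0.7 0 0 0 0 0 0;1 0 0 0 0 0 0;1 0 0 0 0 0 0;1 0 0 0 0 0 0;1 0 0 0.03 0 0 0;1 0 0 0.1 0 0 0;1 0 0 0.18 0 0 0;1 0 0 0.26 0 0 0;1 0 0 0.32 0 0 0"
}}

```text
clock: 25.05
eef_pos: [0.5398, 0.2894, 0.1716]
tool_rot: [0.735, 0.678, 0.001, 0.0]
ft_force: [1.2, 1.2, -1.0]
grip_width: 0.0849
grasp_force: 0.0
```

Request:
{"op": "step_arm", "data": {
  "targets": "0.5 -0.186 -0.716 0.04 0 0 1;0.5 -0.186 -0.716 0.04 0 0 1;0.5 -0.186 -0.716 0.04 0 0 1;0.5 -0.186 -0.716 0.04 0 0 1;0.5 -0.186 -0.716 0.04 0 0 1;0.5 -0.186 -0.716 0.04 0 0 1;0.5 -0.186 -0.716 0.04 0 0 1;0.5 -0.186 -0.716 0.04 0 0 1;0.5 -0.186 -0.716 0.04 0 0 1;0.5 -0.186 -0.716 0.04 0 0 1"
}}

```text
clock: 25.88
eef_pos: [0.4444, -0.0741, 0.1888]
tool_rot: [0.423, 0.906, -0.001, 0.0]
ft_force: [-0.7, 0.3, -0.4]
grip_width: 0.0641
grasp_force: 0.0
```

Request:
{"op": "step_arm", "data": {
  "targets": "0.5 0 0 0 0 0 1;0.5 0 0 0 0 0 1;0.5 0 0 0 0 0 1;0.5 0 0 0 0 0 1;0.5 0 0 0 0 0 1;0.5 0 0 0 0 0 1;0.5 0 0 0 0 0 1;0.5 0 0 0 0 0 1;0.5 0 0 0 0 0 1"
}}

```text
clock: 26.63
eef_pos: [0.4462, -0.0687, 0.1883]
tool_rot: [0.041, 0.999, 0.0, -0.0]
ft_force: [0.3, -0.2, 0.2]
grip_width: 0.064
grasp_force: 0.0
```

```bash
python3 - <<'E'
from h import *
import pickle
i=bot.camera_info("wrist"); im=bot.camera("wrist")[:,:,::-1].copy(); pickle.dump(i,open("w9.pkl","wb"));s=bot.camera("side")[:,:,::-1]
cv2.imwrite("pics/w9.png",np.hstack([cv2.resize(im,(480,360)),cv2.resize(s[130:200,235:335],(320,224),interpolation=cv2.INTER_CUBIC) if 0 else cv2.resize(s[120:210,235:335],(320,360))]))
o=bot.get_obs();q=o["tool_rot"];print(o["eef_pos"],o["joint_pos"].round(2),"yaw",np.degrees(np.arctan2(q[1]**2-q[0]**2,2*q[0]*q[1])))
E
```

```text
[ 0.44614179 -0.06882749  0.18839316] [-0.15  0.17 -0.2   1.2   0.   -0.07] yaw 85.2911532765067
```

View pics/w9.png

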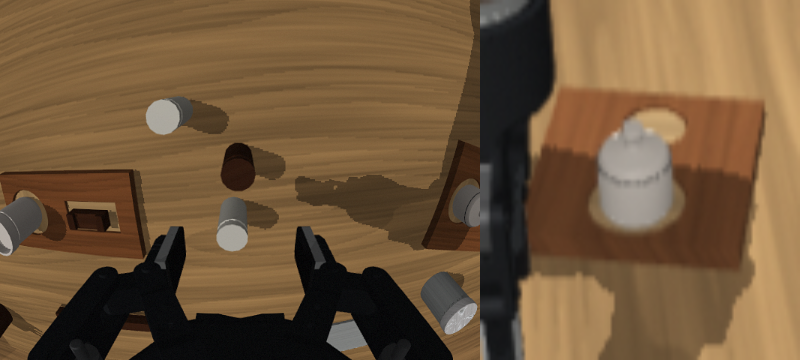

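The pot stands in the larger well. The dark tube's top is at about (317,235) in the full wrist frame, with white decoys fore and aft of it along x.

```bash
python3 - <<'E'
from h import *
import pickle
i=pickle.load(open("w9.pkl","rb"))
for p in [(317,235),(317,253),(296,235),(339,235)]: print(p,pt("wrist",*p,.075,i)[:2].round(4))
for p in [(220,155),(309,318)]: print("decoy",pt("wrist",*p,.075,i)[:2].round(4))
E
```

```text
(317, 235) [ 0.4484 -0.0706]
(317, 253) [ 0.4624 -0.0718]
(296, 235) [ 0.4472 -0.0858]
(339, 235) [ 0.4497 -0.0547]
decoy [ 0.3837 -0.1335]
decoy [ 0.5176 -0.0829]
```

Request:
{"op": "step_arm", "data": {
  "targets": "0.5 0 -0.003 -0.08 0 0 0;0.5 0 -0.003 -0.16 0 0 0;0.5 0 -0.003 -0.24 0 0 0;0.5 0 -0.003 -0.3 0 0 0;0.5 0 -0.003 -0.32 0 0 0;0.5 0 -0.003 -0.32 0 0 0;0.5 0 -0.003 -0.32 0 0 0"
}}

```text
clock: 27.32
eef_pos: [0.4458, -0.0704, 0.0282]
tool_rot: [0.041, 0.999, 0.0, -0.001]
ft_force: [0.2, -1.5, 0.2]
grip_width: 0.0642
grasp_force: 0.0
```

Request:
{"op": "step_arm", "data": {
  "targets": "-1 0 0 0 0 0 0;-1 0 0 0 0 0 0;-1 0 0 0 0 0 0;-1 0 0 0 0 0 0;-1 0 0 0 0 0 0;-1 0 0 0 0 0 0"
}}

```text
clock: 27.82
eef_pos: [0.4478, -0.0708, 0.0302]
tool_rot: [0.041, 0.999, -0.0, 0.002]
ft_force: [0.7, -0.4, 6.5]
grip_width: 0.0327
grasp_force: 59.1
```

Request:
{"op": "step_arm", "data": {
  "targets": "-1 0 0 0.04 0 0 0;-1 0 0 0.12 0 0 0;-1 0 0 0.2 0 0 0;-1 0 0 0.26 0 0 0;-1 0 0 0.26 0 0 0;-1 0 0 0.26 0 0 0;-1 0 0 0.26 0 0 0"
}}

```text
clock: 28.4
eef_pos: [0.4457, -0.0704, 0.1583]
tool_rot: [0.041, 0.999, 0.0, -0.0]
ft_force: [0.3, -0.3, -1.4]
grip_width: 0.0328
grasp_force: 59.6
```

Request:
{"op": "step_arm", "data": {
  "targets": "-1 0.235 0.895 0 0 0 0;-1 0.235 0.895 0 0 0 0;-1 0.235 0.895 0 0 0 0;-1 0.235 0.895 0 0 0 0;-1 0.235 0.895 0 0 0 0;-1 0.235 0.895 0 0 0 0;-1 0.235 0.895 0 0 0 0;-1 0.235 0.895 0 0 0 0;-1 0.235 0.895 0 0 0 0;-1 0.235 0.895 0 0 0 0"
}}

```text
clock: 29.23
eef_pos: [0.5507, 0.3339, 0.1557]
tool_rot: [0.041, 0.999, -0.001, -0.002]
ft_force: [0.6, -0.9, -0.5]
grip_width: 0.0329
grasp_force: 59.8
```

Request:
{"op": "step_arm", "data": {
  "targets": "-1 0 0 0 0 0 0;-1 0 0 0 0 0 0;-1 0 0 0 0 0 0"
}}

```text
clock: 29.48
eef_pos: [0.5505, 0.3318, 0.1558]
tool_rot: [0.04, 0.999, -0.002, -0.002]
ft_force: [-0.3, -1.1, -0.1]
grip_width: 0.0332
grasp_force: 59.9
```

Request:
{"op": "step_arm", "data": {
  "targets": "-1 0.026 0.091 0 0 0 0;-1 0.026 0.091 0 0 0 0;-1 0.026 0.091 -0.04 0 0 0;-1 0.026 0.091 -0.12 0 0 0;-1 0.026 0.091 -0.19 0 0 0;-1 0.026 0.091 -0.19 0 0 0;-1 0.026 0.091 -0.19 0 0 0;-1 0.026 0.091 -0.19 0 0 0;-1 0.026 0.091 -0.19 0 0 0"
}}

```text
clock: 30.23
eef_pos: [0.567, 0.3786, 0.0671]
tool_rot: [0.041, 0.999, 0.002, 0.002]
ft_force: [0.3, 0.1, -0.2]
grip_width: 0.0326
grasp_force: 60.0
```

```bash
python3 - <<'E'
from h import *
import pickle
i=bot.camera_info("wrist"); im=bot.camera("wrist")[:,:,::-1].copy(); pickle.dump(i,open("w10.pkl","wb"));s=bot.camera("side")[:,:,::-1]
cv2.imwrite("pics/w10.png",np.hstack([cv2.resize(im,(480,360)),cv2.resize(s[120:210,235:335],(320,360))]))
o=bot.get_obs();print(o["eef_pos"],o["ft_force"])
E
```

```text
[0.56672831 0.37882564 0.06690195] [-0.43397087  0.59141431 -1.30915989]
```

View pics/w10.png

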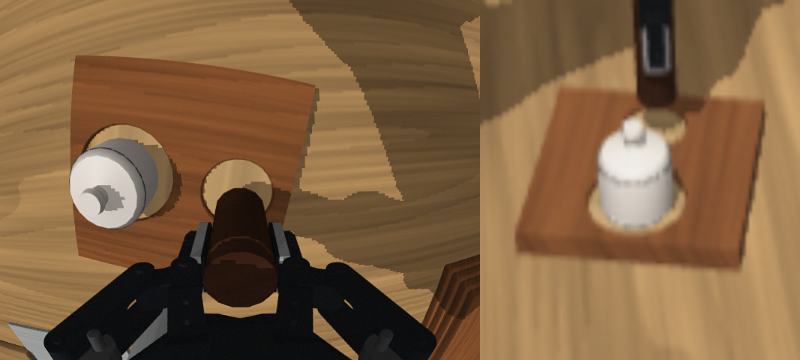

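The tube hangs upright over the small well. Lowering it.

Request:
{"op": "step_arm", "data": {
  "targets": "-1 -0.005 -0.002 -0.03 0 0 0;-1 -0.005 -0.002 -0.044 0 0 0;-1 -0.005 -0.002 -0.05 0 0 0;-1 -0.005 -0.002 -0.055 0 0 0;-1 -0.005 -0.002 -0.055 0 0 0;-1 -0.005 -0.002 -0.055 0 0 0"
}}

```text
clock: 30.83
eef_pos: [0.5631, 0.3769, 0.0409]
tool_rot: [0.041, 0.999, 0.0, 0.002]
ft_force: [-5.7, -4.8, 16.6]
grip_width: 0.0327
grasp_force: 61.5
```

Request:
{"op": "step_arm", "data": {
  "targets": "-0.05 0 0 0 0 0 0;0.2 0 0 0 0 0 0;0.2 0 0 0 0 0 0;0.2 0 0 0 0 0 0;0.2 0 0 0.03 0 0 0;0.2 0 0 0.1 0 0 0;0.2 0 0 0.18 0 0 0;0.2 0 0 0.26 0 0 0;0.2 0 0 0.32 0 0 0;0.2 0 0 0.32 0 0 0"
}}

```text
clock: 31.67
eef_pos: [0.5656, 0.3792, 0.2049]
tool_rot: [0.041, 0.999, 0.004, 0.006]
ft_force: [0.0, 0.9, 1.1]
grip_width: 0.0514
grasp_force: 0.0
```

Request:
{"op": "step_arm", "data": {
  "targets": "0.5 -0.3 0 0.1 0 0 0;0.5 -0.3 0 0.1 0 0 0;0.5 -0.3 0 0.1 0 0 0;0.5 -0.3 0 0.1 0 0 0;0.5 -0.3 0 0.1 0 0 0;0.5 -0.3 0 0.1 0 0 0"
}}

```text
clock: 32.17
eef_pos: [0.4115, 0.3776, 0.247]
tool_rot: [0.04, 0.999, 0.001, 0.001]
ft_force: [0.9, -0.1, 0.3]
grip_width: 0.0644
grasp_force: 0.0
```

```bash
python3 - <<'E'
from h import *
s=bot.camera("side")[:,:,::-1]
cv2.imwrite("pics/fin.png",np.hstack([cv2.resize(s[110:210,235:345],(400,400),interpolation=cv2.INTER_CUBIC),cv2.resize(s[310:460,230:350],(320,400))]))
E
```

```text
(no output)
```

View pics/fin.png

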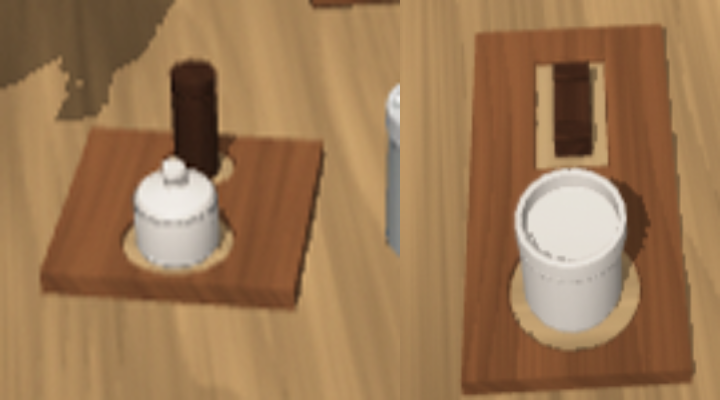

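The pot, tube, rest and lidded cup are all upright and in their wells, and the tube's contact height matched the well floor. Handing in.

```bash
python3 -c "
from workcell import bot
print(bot.job_done())"
```

```text
the job is handed in; nothing more can be done
None
```

Both trays are made up as asked, in the order given, and the job was handed in at about 32 s; it returned no verdict, but the final side view and contact heights show everything upright and seated.

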